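# Empty the rinse cup of press dies into the sorting tray

### The job

The four press dies have been rinsed: tip them all out of the long-handled steel cup into the open black tray, pouring them without the fingers taking hold of any die. Then stand the empty cup back upright in the middle of its round rest, setting it down gently, and let go. Leave the jar, the tin and the screwdriver undisturbed.

Things in the scene. Friction and masses are not known exactly. Their poses are not given: they have to be found in the camera images.
- cup: Loose flared steel cup, about 160 g, 42 mm high: outer radius 31 mm at the flat foot, 62 mm at the rim (36 degree flare), wall 3, floor 4 mm. Origin: centre of the underside; z up out of the mouth. Black straight octagonal handle, 14 mm across flats, along the cup's -x, axis 52 mm above the underside, from x = -73 to -177 mm, joined to the rim by a strap. The four dies start inside.
- cup_grip (a point): Point on the handle's axis, not far from the cup, 100 mm from the cup's axis and 52 mm above the cup's underside (cup frame: -100, 0, 52 mm); axes as the cup's.
- cup_rim (a point): Centre of the cup's mouth, 42 mm above its underside.
- rest: Fixed grey round plastic block, radius 48 mm, 35 mm high, flat top: the cup's rest. Origin at the centre of its underside.
- rest_top (a point): Centre of the rest's flat top.
- tray: Fixed open black plastic tray, 170 mm (its x) by 200 mm (its y) outside, 32 mm high, walls and floor 5 mm. Origin at the centre of its underside.
- die0: Loose aluminium press die, 12 g: a stubby round slug 18 mm in diameter, 14 mm high, tapering to 16 mm at the top. Origin at the centre of its underside.
- die1: Loose aluminium press die, 12 g: a stubby round slug 18 mm in diameter, 14 mm high, tapering to 13 mm at the top. Origin at the centre of its underside.
- die2: Loose aluminium press die, 12 g: a stubby round slug 18 mm in diameter, 14 mm high, tapering to 16 mm at the top. Origin at the centre of its underside.
- die3: Loose aluminium press die, 12 g: a stubby round slug 18 mm in diameter, 14 mm high, tapering to 13 mm at the top. Origin at the centre of its underside.
- jar: Bystander: loose glass jar with a steel lid, radius 28 mm, 65 mm high. Origin at the centre of its underside.
- tin: Bystander: loose flat brass tin, radius 34 mm, 26 mm high. Origin at the centre of its underside.
- driver: Bystander: loose screwdriver, 130 mm long, lying along its x. Origin at the centre of its underside.
Not all that is in view belongs to the job. What is shaped like the die0 but turquoise is not meant.

How it is judged:
By the outcome, as a careful person would: the job done as asked, in the order asked, and still so for the second after the job is handed in, with the robot touching nothing.
It also fails if it takes over 64 s, if anything falls off the work surface, if the arm or the gripper's body presses on something with over 40 N, if the wrist force passes 120 N, or if a joint passes its speed limit or range.

### The arm

A 6-joint arm with a two-finger parallel gripper is mounted at the origin on the work surface. World frame = base frame: x ahead of the robot, y to its left, z up, the work surface at z = 0. Lengths are in m, angles in rad, forces in N, time in s.
With the tool pointing down it reaches from about 0.375 to 0.9 m from the base axis. Payload 3.1 kg.
Tool frame: the origin (TCP) lies midway between the tips of the shut fingers; the grasp point (between the pads) lies 19 mm behind it; z points along the fingers, y is the line along which they close (so a half turn about z gives the same grasp; the last joint's range is limited). The gripper opens to 87 mm and grips with 3 to 60 N. Pads are 19 mm wide; open, the fingers measure 117 mm over their backs; the gripper's body (75 mm by 190 mm) begins 51 mm behind the grasp point.
Start: joints at [1.026, 0.527, 1.433, -0, 1.181, -0.178], TCP at [0.224, 0.584, 0.223] pointing down, gripper open.
Joint ranges: [-3.08, 3.08], [-0.75, 2.2], [0.22, 2.44], [-1.43, 4.57], [0, 2.65], [-2.85, 2.85]. Speed limits (rad/s): [2.79, 2.79, 3.14, 3.14, 3.14, 3.14].

### API

Orientations are given as a unit quaternion [x, y, z, w].
In Python, from rig import robot gives the robot as it stands. The module is installed in compiled form; this text tells all that it offers.
- The arm moves only by the tool play_rows, never from a script. Its arguments are lists of equal length, an entry for each row: "gripper": the closure, from -1 (fully open) to 1 (shut); "delta_pos": the shift along the tool's x, y, z in cm, a list of three; "turn": the turn, a rotation vector about the tool's x, y, z in rad, a list of three. A call has 1 to 12 rows; each row is the pose to reach, as a shift and turn from the pose commanded when the call began, along the tool's axes at that moment; what a row does not reach only later rows make up. A row lasts 1/8 s, in which the tool goes at most 62.5 mm and 10.7 degrees, less where a joint would pass 70% of its speed; a pose out of reach is approached as far as the arm can. A call with a gripper value outside its range is refused whole. The fingers move at their own pace and stop on an object; "squeeze" is the grip in N (left out, the last holds). Time passes only in rows, so rows that repeat a pose let the fingers close. It gives the time, the measured TCP pose, the force, the opening and the grip force at its end, in the units of the state.
- robot.get_obs(): the state, without advancing time (a new reading comes with each control period).
- robot.camera(name): name is "scene" or "top"; returns a dict with "color" (480x640x3 uint8, red, green, blue), "vfov" (degrees; the focal length in pixels is half the picture's height over the tangent of half this angle, whatever the lens; pixels are square), "cx", "cy" (the principal point, pixels), "R" (3x3) and "t" (3): a world point X has camera coordinates R X + t. Camera axes: x right, y down, z forward; pixel columns grow to the right and rows downward; lengths in m; the calibration is good to about 2 mm. A picture is of the moment at which its call begins. There is no depth.
- robot.hand_in(): hands the job in; it is judged then, once.
The state is a dict: "time": time; "q": joint angles; "joint_velocities": joint speeds; "joint_torque": joint torques, N m; "position": TCP position; "tool_rot": TCP orientation; "ft_force": force on the tool from outside, world axes, zero at the start; "moment": the same for the moment, N m; "grip_width": finger opening in m; "grip_force": force on a finger pad.
Only numpy, scipy, OpenCV 4.12 (cv2) and the standard library are available. Lean on these libraries where they do the work, as an engineer would, in place of code of your own. Each camera call takes 0.05 s, during which the arm holds its last target. There are 200 camera calls.

## Working session

There is one attempt and no reset: what is moved stays moved. The work goes in short steps, Python scripts to look and compute and a tool call to move; the robot and the scene stay as the last step left them, time stands still between calls to the robot, and variables do not carry over. Pictures are saved under pics/ and viewed, at most 10 in all, crops included, and the job is handed in when it is done.

Besides the shell and the picture viewer there is one more tool, called by a JSON object that holds its "fn" and its "kwargs". play_rows: Moves the arm, as the interface text tells. Its arguments: {"type":"object","properties":{"gripper":{"type":"array","items":{"type":"number"}},"delta_pos":{"type":"array","items":{"type":"array","items":{"type":"number"}}},"turn":{"type":"array","items":{"type":"array","items":{"type":"number"}}},"squeeze":{"type":"number"}},"required":["gripper","delta_pos","turn"]}

```bash
mkdir -p pics; cat > h.py <<'E'
import numpy as np, cv2
from rig import robot
def cam(n):
    c=robot.camera(n); c['f']=240/np.tan(np.radians(c['vfov'])/2); c['R']=np.array(c['R']);c['t']=np.array(c['t']); return c
def ray(c,u,v,z):
    C=-c['R'].T@c['t']; d=c['R'].T@np.array([(u-c['cx'])/c['f'],(v-c['cy'])/c['f'],1]); return C+d*(z-C[2])/d[2]
def proj(c,X):
    p=c['R']@np.array(X)+c['t']; return [c['f']*p[0]/p[2]+c['cx'],c['f']*p[1]/p[2]+c['cy']]
E
python3 - <<'E'
from h import *
for n in('scene','top'):
    c=cam(n); cv2.imwrite(f'pics/{n}0.png',c['color'][:,:,::-1]); print(n,c['f'],c['cx'],c['cy'],-c['R'].T@c['t'],c['R'].round(3).tolist())
o=robot.get_obs(); print(o)
E
```

```text
scene 478.61732981687913 311.81092772513244 246.21135880624075 [0.84282076 0.35368616 0.6313869 ] [[-0.769, 0.639, -0.016], [0.509, 0.597, -0.62], [-0.386, -0.485, -0.785]]
top 527.5629568130146 319.3424858985522 244.97656138374325 [4.10970999e-01 3.66317552e-04 8.24630258e-01] [[0.034, -0.999, 0.001], [-0.977, -0.034, -0.211], [0.211, 0.006, -0.977]]
{'time': 0.1, 'q': array([ 1.02652584e+00,  5.28380895e-01,  1.43379400e+00,  3.82081819e-05,
        1.18138545e+00, -1.78474790e-01]), 'joint_velocities': array([ 0.00035806, -0.00184957, -0.00292973, -0.00112396, -0.00085846,
       -0.00091865]), 'joint_torque': array([-6.06366139e-04, -4.40987778e+01, -1.77149981e+01,  6.35381369e-02,
        5.33505308e-02, -5.29131000e-05]), 'position': array([0.22315568, 0.58309208, 0.22165845]), 'tool_rot': array([ 1.81886906e-01,  9.83318964e-01, -9.14053787e-04, -3.64372130e-04]), 'ft_force': array([-0.13237716,  0.01498262, -0.00727071]), 'moment': array([-0.00793434,  0.02839767,  0.00436742]), 'grip_force': 0.0, 'grip_width': 0.08708079349218219}
```

View pics/scene0.png

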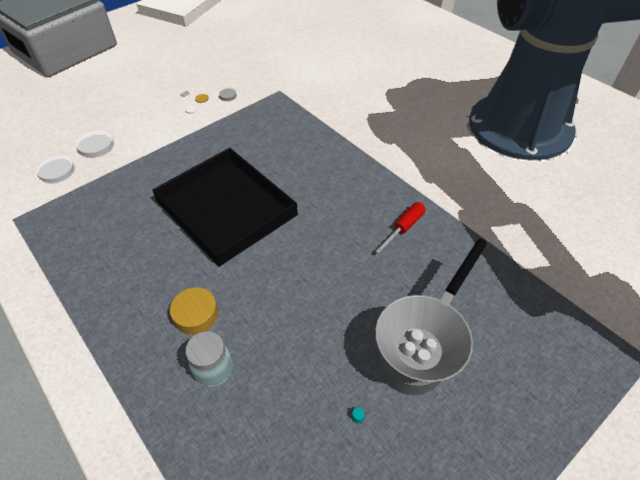

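View pics/top0.png

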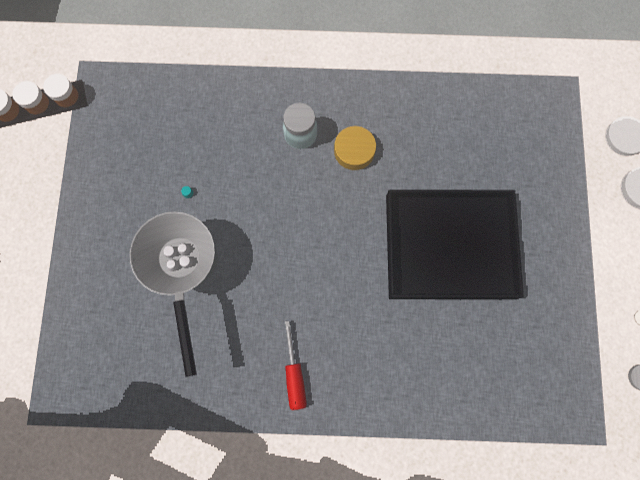

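The top view shows the cup on its rest with the rim at about (173,253). The handle runs from (180,300) to (191,375). The tray is at about (455,245), the driver at (294,365), the jar at (300,125) and the tin at (355,148). The four bright dies are inside the cup at about (168..185, 247..265). The turquoise piece at (186,191), outside the cup, is a decoy and gets left alone.

```bash
cat > m.py <<'E'
from h import *
t=cam('top'); s=cam('scene')
def big(m,box):
    k=np.zeros_like(m); x0,y0,x1,y1=box; k[y0:y1,x0:x1]=m[y0:y1,x0:x1]
    cs,_=cv2.findContours(k.astype(np.uint8),cv2.RETR_EXTERNAL,cv2.CHAIN_APPROX_NONE); return max(cs,key=cv2.contourArea)[:,0].astype(float)
def circ(p):
    A=np.c_[2*p[:,:2],np.ones(len(p))]; r=np.linalg.lstsq(A,(p[:,:2]**2).sum(1),rcond=None)[0]; return r[:2],np.sqrt(r[2]+r[0]**2+r[1]**2)
def on(c,P,z): return np.array([ray(c,u,v,z) for u,v in P])
def masks(c):
    h=cv2.cvtColor(c['color'],cv2.COLOR_RGB2HSV).astype(int); return h[:,:,0],h[:,:,1],h[:,:,2]
E
python3 - <<'E'
from m import *
for c,cb,hb,tb in((t,(120,205,225,298),(165,300,205,385),(380,180,530,305)),(s,(365,290,480,400),(445,235,492,305),(145,140,305,270))):
    H,S,V=masks(c)
    m=((S<45)&(V>95)).astype(np.uint8); 
    p=cv2.convexHull(big(cv2.morphologyEx(m,cv2.MORPH_OPEN,np.ones((3,3))),cb).astype(np.float32))[:,0]
    P=on(c,p,.077); print('rim',circ(P),len(p), p.min(0),p.max(0))
    q=big(V<45,hb); Q=on(c,q,.087)[:,:2]; mu=Q.mean(0); r=cv2.minAreaRect(Q.astype(np.float32)); print('handle',r)
    b=big(V<40,tb); (hull)=cv2.convexHull(b.astype(np.float32)); a=cv2.approxPolyDP(hull,6,True)[:,0]; print('tray px',a.tolist()); print(on(c,a,.032).round(3).tolist())
H,S,V=masks(t)
for n,m,bx,z in(('tin',(S>120)&(H<30)&(V>90),(320,115,390,180),.026),('driver',(S>150)&((H<8)|(H>170))&(V>80),(270,340,320,420),.012),('jarlid',(S<30)&(V>100),(280,100,320,135),.065)):
    p=on(t,big(m,bx),z); print(n,p.min(0).round(3),p.max(0).round(3))
print(on(t,[(290,321)],.004))
E
```

```text
rim (array([0.55973374, 0.22299074]), np.float64(0.09782420668039501)) 5 [120. 205.] [224. 297.]
handle ((0.4181312024593353, 0.17816151678562164), (0.06808816641569138, 0.005303957965224981), 14.706413269042969)
tray px [[503.0, 255.0], [492.0, 271.0], [467.0, 279.0], [430.0, 273.0], [426.0, 235.0], [440.0, 217.0], [476.0, 215.0]]
[[0.576, -0.276, 0.032], [0.551, -0.259, 0.032], [0.537, -0.22, 0.032], [0.545, -0.164, 0.032], [0.604, -0.159, 0.032], [0.633, -0.181, 0.032], [0.639, -0.237, 0.032]]
rim (array([0.5563122 , 0.21634022]), np.float64(0.10567953142355559)) 4 [365. 290.] [479. 399.]
handle ((0.4298784136772156, 0.18354806303977966), (0.11137888580560684, 0.015287659130990505), 15.125486373901367)
tray px [[229.0, 148.0], [295.0, 202.0], [296.0, 214.0], [218.0, 265.0], [153.0, 189.0]]
[[0.515, -0.304, 0.032], [0.508, -0.11, 0.032], [0.524, -0.087, 0.032], [0.682, -0.083, 0.032], [0.679, -0.299, 0.032]]
tin [ 0.711 -0.079  0.026] [ 0.784 -0.013  0.026]
driver [0.338 0.018 0.012] [0.403 0.05  0.012]
jarlid [0.748 0.013 0.065] [0.807 0.075 0.065]
[[0.4668753  0.04655879 0.004     ]]
```

```bash
python3 - <<'E'
from m import *
def pr(c,pts): print([c['color'][v,u].tolist() for u,v in pts])
pr(t,[(140,250),(160,225),(200,240),(205,265),(100,250),(230,250),(155,280),(185,340),(192,370),(178,296),(455,195),(392,245),(455,296),(518,245)])
for c,cb,hb,tb in((t,(120,205,225,305),(165,297,205,385),(375,180,535,310)),(s,(360,285,480,400),(440,230,495,310),(145,140,305,270))):
    C=c['color'].astype(int); bl=C[:,:,2]-C[:,:,0]; V=C.max(2)
    m=((bl<6)&(V>75)).astype(np.uint8)
    p=big(cv2.morphologyEx(m,cv2.MORPH_OPEN,np.ones((9,9))),cb).astype(np.float32)
    e=cv2.fitEllipse(cv2.convexHull(p)); h=cv2.convexHull(p)[:,0]
    P=on(c,h,.077); print('rim',circ(P),p.min(0),p.max(0))
    q=big((V<62),hb); Q=on(c,q,.087)[:,:2].astype(np.float32); print('handle',cv2.minAreaRect(Q),cv2.boxPoints(cv2.minAreaRect(Q)).round(3).tolist())
    b=big(V<62,tb); print('tray',cv2.minAreaRect(on(c,b,.032)[:,:2].astype(np.float32)))
E
```

```text
[[103, 101, 101], [124, 121, 122], [168, 163, 163], [158, 155, 158], [127, 128, 135], [78, 78, 82], [109, 107, 106], [58, 55, 56], [32, 33, 35], [153, 150, 149], [36, 36, 38], [37, 42, 39], [43, 42, 44], [44, 41, 44]]
rim (array([0.5533223 , 0.21763304]), np.float64(0.06273923938430617)) [130. 212.] [214. 299.]
handle ((0.4335552752017975, 0.18628229200839996), (0.10345268249511719, 0.014604897238314152), 14.66868782043457) [[0.38199999928474426, 0.18000000715255737], [0.38499999046325684, 0.16599999368190765], [0.48500001430511475, 0.19200000166893005], [0.4819999933242798, 0.20600000023841858]]
tray ((0.5921831130981445, -0.2005208432674408), (0.1716555655002594, 0.20371976494789124), 1.9809765815734863)
rim (array([0.55369664, 0.21530874]), np.float64(0.06184126363432676)) [375. 295.] [471. 381.]
handle ((0.4219910502433777, 0.19063055515289307), (0.12066008150577545, 0.05219211056828499), 24.756202697753906) [[0.35600000619888306, 0.1889999955892563], [0.3779999911785126, 0.1420000046491623], [0.4880000054836273, 0.19200000166893005], [0.4659999907016754, 0.23999999463558197]]
tray ((0.5998231768608093, -0.19271966814994812), (0.18095999956130981, 0.2198762446641922), 1.9121519327163696)
```

```bash
cat > mv.py <<'E'
from h import *
from scipy.spatial.transform import Rotation as Ro
def toolR(yaw_y, roll=0, pitch=0):
    """tool down with closing line y at angle yaw_y; cup x = y-90deg; roll about cup x, pitch about cup y (world-fixed turns)"""
    a=np.radians(yaw_y); y=np.array([np.cos(a),np.sin(a),0]); z=np.array([0,0,-1.]); R=Ro.from_matrix(np.c_[np.cross(y,z),y,z])
    x=np.array([np.sin(a),-np.cos(a),0])
    return Ro.from_rotvec(np.radians(roll)*x)*Ro.from_rotvec(np.radians(pitch)*y)*R
def to(pos,R,o=None):
    o=o or robot.get_obs(); R0=Ro.from_quat(o['tool_rot'])
    d=R0.inv().apply(np.array(pos)-o['position'])*100; w=(R0.inv()*R).as_rotvec()
    print('cm',d.round(2).tolist(),'turn',w.round(3).tolist()); return d,w
E
python3 - <<'E'
from mv import *
a=np.radians(14.8); g=np.array([.554,.217])-.095*np.array([np.cos(a),np.sin(a)]); print(g)
to([*g,.13],toolR(104.8))
E
```

```text
[0.46215178 0.19273265]
cm [-36.27, -27.94, 9.24] turn [-0.001, -0.0, -0.624]
```

{"fn": "play_rows", "kwargs": {"gripper": [-1,-1,-1,-1,-1,-1,-1,-1,-1,-1,-1,-1], "delta_pos": [[-36.3,-27.9,4],[-36.3,-27.9,4],[-36.3,-27.9,4],[-36.3,-27.9,4],[-36.3,-27.9,4],[-36.3,-27.9,4],[-36.3,-27.9,4],[-36.3,-27.9,4],[-36.3,-27.9,9.2],[-36.3,-27.9,9.2],[-36.3,-27.9,9.2],[-36.3,-27.9,9.2]], "turn": [[0,0,-0.624],[0,0,-0.624],[0,0,-0.624],[0,0,-0.624],[0,0,-0.624],[0,0,-0.624],[0,0,-0.624],[0,0,-0.624],[0,0,-0.624],[0,0,-0.624],[0,0,-0.624],[0,0,-0.624]], "squeeze": 60}}

```text
time: 1.8
position: [0.4636, 0.194, 0.1322]
tool_rot: [-0.129, 0.992, 0.0, 0.002]
ft_force: [-0.1, -0.4, -0.1]
grip_width: 0.0868
grip_force: 0.0
```

```bash
python3 - <<'E'
from mv import *
o=robot.get_obs(); print(o['time'],o['q'].round(4),o['position'],o['tool_rot'])
c=cam('scene'); im=c['color'][140:480,240:640,::-1]; cv2.imwrite('pics/s1.png',cv2.resize(im,None,fx=1.7,fy=1.7)); t=cam('top');cv2.imwrite('pics/t1.png',t['color'][:,:,::-1])
to([.46215,.19273,.068],toolR(104.8))
E
```

```text
1.8 [ 0.1737  0.5019  1.8262  0.      0.8101 -1.6566] [0.46360674 0.19403447 0.13222437] [-1.29359397e-01  9.91596332e-01  7.44311309e-05  1.68982822e-03]
cm [0.17, -0.08, 6.4] turn [-0.0, 0.003, 0.001]
```

View pics/s1.png

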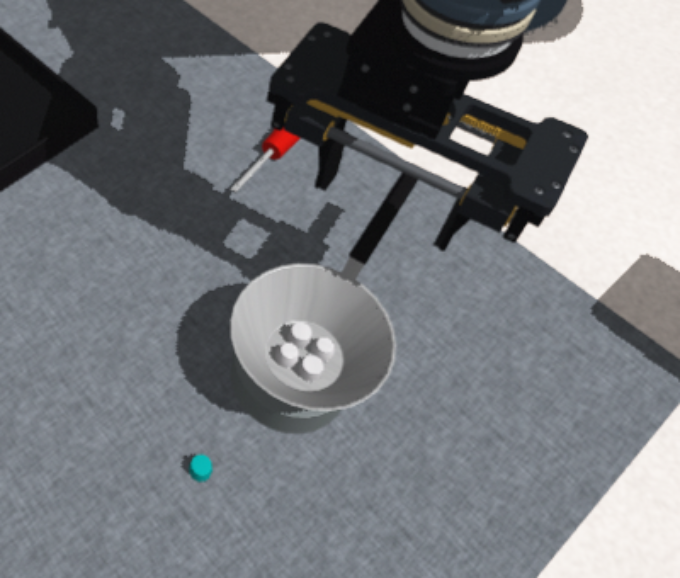

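The crop shows the fingers straddling the handle, around (385,220) in the crop. The four bright metal dies are inside the cup at about (305,345). The turquoise decoy is outside at (201,467). So the cup is the right target, and I'm going down.

{"fn": "play_rows", "kwargs": {"gripper": [-1,-1,-1,-1,-1,-1], "delta_pos": [[0,0,2],[0,0,4],[0,0,5.5],[0,0,6.2],[0,0,6.2],[0,0,6.2]], "turn": [[0,0,0],[0,0,0],[0,0,0],[0,0,0],[0,0,0],[0,0,0]]}}

```text
time: 2.65
position: [0.4631, 0.1934, 0.069]
tool_rot: [-0.129, 0.992, 0.0, 0.001]
ft_force: [1.4, 0.2, -0.0]
grip_width: 0.0873
grip_force: 0.0
```

{"fn": "play_rows", "kwargs": {"gripper": [0,0.4,0.7,1,1,1,1,1,1,1,1], "delta_pos": [[0,0,0],[0,0,0],[0,0,0],[0,0,0],[0,0,0],[0,0,0],[0,0,0],[0,0,0],[0,0,0],[0,0,0],[0,0,0]], "turn": [[0,0,0],[0,0,0],[0,0,0],[0,0,0],[0,0,0],[0,0,0],[0,0,0],[0,0,0],[0,0,0],[0,0,0],[0,0,0]], "squeeze": 60}}

```text
time: 4.03
position: [0.4627, 0.1932, 0.0685]
tool_rot: [-0.129, 0.992, -0.0, -0.0]
ft_force: [0.4, -0.3, -0.1]
grip_width: 0.0128
grip_force: 59.2
```

{"fn": "play_rows", "kwargs": {"gripper": [1,1,1,1,1,1,1,1,1], "delta_pos": [[0,0,-0.5],[0,0,-1.5],[0,0,-3],[0,0,-5],[0,0,-7.5],[0,0,-10],[0,0,-12],[0,0,-12],[0,0,-12]], "turn": [[0,0,0],[0,0,0],[0,0,0],[0,0,0],[0,0,0],[0,0,0],[0,0,0],[0,0,0],[0,0,0]]}}

```text
time: 5.15
position: [0.462, 0.1932, 0.1884]
tool_rot: [-0.129, 0.992, -0.0, -0.0]
ft_force: [-0.6, -1.1, -3.0]
grip_width: 0.0132
grip_force: 60.6
```

```bash
python3 - <<'E'
from m import *
o=robot.get_obs(); print(o['time'],o['q'].round(4),o['position'],o['tool_rot'],o['ft_force'],o['grip_width'])
cv2.imwrite('pics/t2.png',t['color'][:,:,::-1]);
a=s['color'][200:480,260:640,::-1]; b=t['color'][150:430,60:440,::-1]
cv2.imwrite('pics/c2.png',np.hstack([a,b]))
E
```

```text
5.25 [ 0.1724  0.412   1.7763 -0.      0.9556 -1.6566] [0.46180873 0.19309315 0.18774666] [-1.28751014e-01  9.91676338e-01 -5.74458812e-05 -1.10208296e-03] [-0.62461761  0.38049973 -3.13899754] 0.01301461366826736
```

View pics/c2.png

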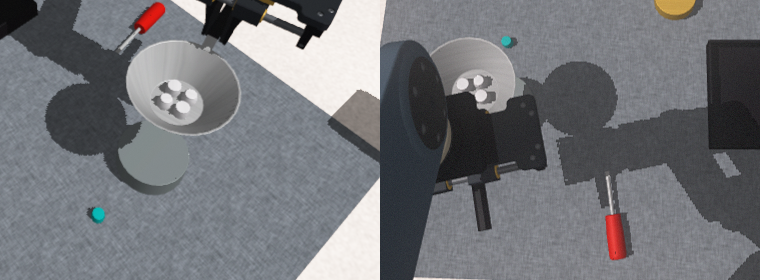

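```bash
cat >> mv.py <<'E'
def pose(cupaxis,phi,H,roll=0,g=.0945):
    """handle axis fixed at height H, cup upright centre (x,y) when roll=0"""
    a=np.radians(phi); G=np.array([cupaxis[0]-g*np.cos(a),cupaxis[1]-g*np.sin(a),H])
    R=toolR(phi+90,roll); return G+.019*R.apply([0,0,1]),R
E
python3 - <<'E'
from mv import *
p,R=pose((.593,-.195),-18,.207); print(p); to(p,R)
E
```

```text
[ 0.50312516 -0.16579789  0.188     ]
cm [5.17, -35.75, -0.02] turn [-0.0, -0.002, 0.572]
```

{"fn": "play_rows", "kwargs": {"gripper": [1,1,1,1,1,1,1,1,1,1,1,1], "delta_pos": [[0.2,-1.4,0],[0.6,-4.3,0],[1.1,-7.9,0],[1.7,-11.8,0],[2.3,-15.7,0],[2.8,-19.7,0],[3.4,-23.6,0],[4,-27.5,0],[4.5,-31,0],[4.9,-34,0],[5.1,-35.4,0],[5.2,-35.8,0]], "turn": [[0,0,0.023],[0,0,0.069],[0,0,0.126],[0,0,0.189],[0,0,0.25],[0,0,0.315],[0,0,0.378],[0,0,0.44],[0,0,0.495],[0,0,0.545],[0,0,0.566],[0,0,0.572]]}}

```text
time: 6.75
position: [0.5034, -0.1668, 0.1881]
tool_rot: [0.157, 0.988, 0.0, -0.001]
ft_force: [-0.3, -0.7, -2.4]
grip_width: 0.0129
grip_force: 60.7
```

```bash
python3 - <<'E'
from mv import *
o=robot.get_obs(); print(o['time'],o['q'].round(4),o['position'],o['tool_rot'])
for r in(8,-8):
  p,R=pose((.593,-.195),-18,.207,r); print(r,p); to(p,R)
E
```

```text
6.75 [-5.3090e-01  4.4760e-01  1.7055e+00  2.0000e-04  9.8970e-01 -1.7865e+00] [ 0.50337971 -0.16679045  0.18809677] [ 1.57031264e-01  9.87593454e-01  2.93022799e-04 -5.16600386e-04]
8 [ 0.50394229 -0.16328303  0.18818491]
cm [0.06, 0.35, -0.01] turn [-0.139, -0.001, -0.001]
-8 [ 0.50230803 -0.16831276  0.18818491]
cm [0.05, -0.18, -0.01] turn [0.14, -0.001, -0.001]
```

{"fn": "play_rows", "kwargs": {"gripper": [1,1,1], "delta_pos": [[0,-0.1,0],[0,-0.25,0],[0,-0.25,0]], "turn": [[0.07,0,0],[0.14,0,0],[0.14,0,0]]}}

```text
time: 7.12
position: [0.5026, -0.1663, 0.1882]
tool_rot: [0.154, 0.986, -0.068, -0.012]
ft_force: [0.4, 0.2, -2.9]
grip_width: 0.013
grip_force: 60.6
```

```bash
python3 - <<'E'
from mv import *
o=robot.get_obs(); print(o['time'],o['q'].round(4),o['position'],o['tool_rot'])
E
```

```text
7.125 [-0.4504  0.4525  1.7068 -0.1668  0.9714 -1.6172] [ 0.50260973 -0.16625951  0.18818125] [ 0.15422671  0.98560427 -0.06828211 -0.01165747]
```

```bash
cat > kin.py <<'E'
from mv import *
from scipy.optimize import least_squares
D=[([1.02652584,.528380895,1.433794,0,1.18138545,-.17847479],[.22315568,.58309208,.22165845]),
([.1737,.5019,1.8262,0,.8101,-1.6566],[.46360674,.19403447,.13222437]),
([.1724,.412,1.7763,0,.9556,-1.6566],[.46180873,.19309315,.18774666]),
([-.5309,.4476,1.7055,.0002,.9897,-1.7865],[.50337971,-.16679045,.18809677]),
([-.4504,.4525,1.7068,-.1668,.9714,-1.6172],[.50260973,-.16625951,.18818125])]
E3=Ro.from_euler
def fk(q,k):
    a,b,c,d,e1,e2,h,r0=k
    R=E3('z',q[0]); p=R.apply([r0,e1,h]); R=R*E3('y',q[1]); p=p+R.apply([0,0,a]); R=R*E3('y',q[2]); p=p+R.apply([c,0,b]); el=p
    R=R*E3('z',q[3]); p=p+R.apply([0,e2,0]); R=R*E3('y',q[4]); p=p+R.apply([0,0,d]); return p,R*E3('z',q[5])*E3('z',C6),el
q,_=D[0]; C6=0
k0=np.array([.35,.35,0,.3,.05,.05,.3,0])
R=fk(q,k0)[1]; C6=(R.inv()*Ro.from_quat([.181886906,.983318964,-.000914,-.000364])).as_rotvec()[2]
f=lambda k:np.r_[np.concatenate([(fk(q,k)[0]-p)/.0005 for q,p in D]),(k-k0)/.15]
K=least_squares(f,k0).x
LO=[-3.08,-.75,.22,-1.43,0,-2.85];HI=[3.08,2.2,2.44,4.57,2.65,2.85]
def ik(p,R,q0):
    g=lambda q:np.r_[(fk(q,K)[0]-p)*10,(fk(q,K)[1].inv()*R).as_rotvec()]
    s=least_squares(g,np.clip(q0,np.array(LO)+.001,np.array(HI)-.001),bounds=(LO,HI)); return s.x,np.linalg.norm(s.fun)
E
python3 - <<'E'
from kin import *
print(K.round(3),C6,[((fk(q,K)[0]-p)*1000).round(1).tolist() for q,p in D], (fk(D[4][0],K)[1].inv()*Ro.from_quat([.15422671,.98560427,-.06828211,-.01165747])).as_rotvec())
for phi in(-18,0,-35):
  for H in(.17,):
    q=np.array(D[3][0])
    for r in range(0,121,20):
        p,R=pose((.593,-.18),phi,H+.05*(r<1),r); q,e=ik(p,R,q); print(phi,r,q.round(2),round(e,4),fk(q,K)[2].round(2))
E
```

```text
[ 0.587  0.392  0.114  0.306  0.111 -0.     0.275  0.   ] 1.5708108278902222 [[0.0, -0.0, 0.0], [-0.0, 0.0, 0.0], [0.0, -0.0, -0.0], [0.0, 0.0, 0.0], [-0.0, -0.0, -0.0]] [ 4.28923765e-05 -1.21146758e-04 -6.31349686e-05]
-18 0 [-0.5   0.42  1.71  0.    1.01 -1.76] 0.0 [ 0.5  -0.15  0.51]
-18 20 [-0.69  0.53  1.75  0.38  1.03 -2.17] 0.0 [ 0.47 -0.24  0.44]
-18 40 [-0.83  0.63  1.73  0.63  1.24 -2.44] 0.0 [ 0.45 -0.33  0.39]
-18 60 [-0.93  0.78  1.7   0.79  1.49 -2.61] 0.0 [ 0.43 -0.39  0.31]
-18 80 [-0.98  0.95  1.65  0.9   1.73 -2.72] 0.0 [ 0.42 -0.42  0.22]
-18 100 [-0.98  1.13  1.61  1.01  1.98 -2.8 ] 0.0 [ 0.42 -0.42  0.12]
-18 120 [-0.93  1.3   1.56  1.12  2.24 -2.85] 0.0 [ 0.43 -0.39  0.03]
0 0 [-0.56  0.43  1.69 -0.    1.02 -2.13] 0.0 [ 0.5  -0.18  0.51]
0 20 [-0.7   0.57  1.65  0.29  1.16 -2.42] 0.0 [ 0.5  -0.28  0.44]
0 40 [-0.81  0.7   1.56  0.46  1.45 -2.58] 0.0 [ 0.5  -0.36  0.39]
0 60 [-0.88  0.85  1.48  0.59  1.72 -2.65] 0.0 [ 0.5  -0.43  0.31]
0 80 [-0.91  1.01  1.41  0.71  1.97 -2.69] 0.0 [ 0.5  -0.46  0.22]
0 100 [-0.91  1.16  1.37  0.84  2.2  -2.69] 0.0 [ 0.5  -0.46  0.12]
0 120 [-0.88  1.31  1.35  0.99  2.42 -2.68] 0.0 [ 0.5  -0.43  0.03]
-35 0 [-0.45  0.43  1.69 -0.    1.02 -1.41] 0.0 [ 0.52 -0.13  0.51]
-35 20 [-0.64  0.5   1.82  0.46  0.89 -1.91] 0.0 [ 0.46 -0.21  0.44]
-35 40 [-0.82  0.58  1.88  0.82  1.04 -2.34] 0.0 [ 0.41 -0.28  0.39]
-35 60 [-0.95  0.73  1.9   1.03  1.27 -2.64] 0.0 [ 0.37 -0.33  0.31]
-35 80 [-1.01  0.93  1.88  1.14  1.53 -2.84] 0.0 [ 0.35 -0.36  0.22]
-35 100 [-1.    1.11  1.8   1.18  1.81 -2.85] 0.0976 [ 0.37 -0.37  0.13]
-35 120 [-0.94  1.28  1.72  1.26  2.11 -2.85] 0.1831 [ 0.39 -0.34  0.04]
```

```bash
cat >> mv.py <<'E'
def pitch(lip,phi,th,g=.0945):
    """cup tipped forward by th deg; lip = lowest lip point (far rim) in world"""
    a=np.radians(phi); t=np.radians(th); u=np.array([np.cos(a),np.sin(a),0]); l=g+.062
    G=np.array(lip)-u*(l*np.cos(t)-.010*np.sin(t)); G[2]=lip[2]+l*np.sin(t)+.010*np.cos(t)
    R=toolR(phi+90,0,th); return G+.019*R.apply([0,0,1]),R
E
python3 - <<'E'
from kin import *
for phi in(-90,-75,-60):
    q=np.array(D[3][0])
    for th in range(0,121,20):
        p,R=pitch((.593,-.17,.07 if th>50 else .12),phi,th); q,e=ik(p,R,q); print(phi,th,p.round(3),q.round(2),round(e,4),fk(q,K)[2].round(2))
    u=R.as_matrix(); print(u.round(2).tolist())
E
```

```text
-90 0 [ 0.593 -0.014  0.111] [-0.21  0.63  1.61  0.    0.9  -0.21] 0.0 [ 0.59 -0.01  0.42]
-90 20 [ 0.593 -0.02   0.165] [-0.39  0.59  1.55  0.35  1.16 -0.56] 0.0 [ 0.59 -0.12  0.45]
-90 40 [ 0.593 -0.044  0.214] [-0.56  0.64  1.46  0.58  1.47 -0.75] 0.0 [ 0.59 -0.24  0.45]
-90 60 [ 0.593 -0.084  0.201] [-0.69  0.82  1.38  0.74  1.73 -0.89] 0.0 [ 0.59 -0.35  0.35]
-90 80 [ 0.593 -0.134  0.223] [-0.78  0.97  1.25  0.89  2.03 -0.89] 0.0 [ 0.59 -0.43  0.28]
-90 100 [ 0.593 -0.188  0.226] [-0.83  1.15  1.13  1.09  2.3  -0.81] 0.0 [ 0.59 -0.49  0.17]
-90 120 [ 0.593 -0.24   0.21 ] [-0.85  1.33  1.01  1.4   2.52 -0.62] 0.0 [ 0.59 -0.51  0.06]
[[0.0, 1.0, 0.0], [-0.5, 0.0, 0.87], [0.87, 0.0, 0.5]]
-75 0 [ 0.552 -0.019  0.111] [-0.24  0.59  1.71  0.    0.84 -0.5 ] 0.0 [ 0.55 -0.02  0.42]
-75 20 [ 0.554 -0.025  0.165] [-0.4   0.58  1.58  0.29  1.21 -0.8 ] 0.0 [ 0.58 -0.13  0.45]
-75 40 [ 0.56  -0.049  0.214] [-0.54  0.66  1.42  0.46  1.6  -0.92] 0.0 [ 0.61 -0.24  0.45]
-75 60 [ 0.571 -0.087  0.201] [-0.65  0.86  1.27  0.6   1.89 -0.99] 0.0 [ 0.64 -0.34  0.35]
-75 80 [ 0.584 -0.135  0.223] [-0
[... 319 characters left out ...]
515 -0.034  0.111] [-0.28  0.55  1.81  0.    0.78 -0.81] 0.0 [ 0.51 -0.03  0.42]
-60 20 [ 0.518 -0.04   0.165] [-0.42  0.57  1.61  0.21  1.26 -1.04] 0.0 [ 0.57 -0.13  0.45]
-60 40 [ 0.53  -0.061  0.214] [-0.52  0.68  1.38  0.33  1.7  -1.11] 0.0 [ 0.63 -0.23  0.45]
-60 60 [ 0.55  -0.095  0.201] [-0.59  0.9   1.18  0.44  2.03 -1.13] 0.0 [ 0.68 -0.32  0.35]
-60 80 [ 0.575 -0.139  0.223] [-0.64  1.08  0.94  0.62  2.4  -1.02] 0.0 [ 0.73 -0.4   0.28]
-60 100 [ 0.602 -0.186  0.226] [-0.68  1.26  0.76  0.99  2.65 -0.7 ] 0.0446 [ 0.74 -0.45  0.18]
-60 120 [ 0.628 -0.231  0.21 ] [-0.74  1.4   0.73  1.54  2.65 -0.19] 0.2274 [ 0.7  -0.49  0.07]
[[0.25, 0.87, -0.43], [-0.43, 0.5, 0.75], [0.87, 0.0, 0.5]]
```

```bash
python3 - <<'E'
from mv import *
p,R=pitch((.593,-.19,.197),-90,0); print(p); d,w=to(p,R)
for f in(.03,.1,.2,.3,.41,.52,.63,.74,.84,.93,1,1): print((d*f).round(1).tolist(),(w*f).round(3).tolist())
E
```

```text
[ 0.593  -0.0335  0.188 ]
cm [-4.55, 15.26, -2.12] turn [-0.121, 0.086, 1.258]
[-0.1, 0.5, -0.1] [-0.004, 0.003, 0.038]
[-0.5, 1.5, -0.2] [-0.012, 0.009, 0.126]
[-0.9, 3.1, -0.4] [-0.024, 0.017, 0.252]
[-1.4, 4.6, -0.6] [-0.036, 0.026, 0.377]
[-1.9, 6.3, -0.9] [-0.05, 0.035, 0.516]
[-2.4, 7.9, -1.1] [-0.063, 0.045, 0.654]
[-2.9, 9.6, -1.3] [-0.076, 0.054, 0.793]
[-3.4, 11.3, -1.6] [-0.09, 0.063, 0.931]
[-3.8, 12.8, -1.8] [-0.102, 0.072, 1.057]
[-4.2, 14.2, -2.0] [-0.113, 0.08, 1.17]
[-4.5, 15.3, -2.1] [-0.121, 0.086, 1.258]
[-4.5, 15.3, -2.1] [-0.121, 0.086, 1.258]
```

{"fn": "play_rows", "kwargs": {"gripper": [1,1,1,1,1,1,1,1,1,1,1,1], "delta_pos": [[-0.1,0.5,-0.1],[-0.5,1.5,-0.2],[-0.9,3.1,-0.4],[-1.4,4.6,-0.6],[-1.9,6.3,-0.9],[-2.4,7.9,-1.1],[-2.9,9.6,-1.3],[-3.4,11.3,-1.6],[-3.8,12.8,-1.8],[-4.2,14.2,-2.0],[-4.5,15.3,-2.1],[-4.5,15.3,-2.1]], "turn": [[-0.004,0.003,0.038],[-0.012,0.009,0.126],[-0.024,0.017,0.252],[-0.036,0.026,0.377],[-0.05,0.035,0.516],[-0.063,0.045,0.654],[-0.076,0.054,0.793],[-0.09,0.063,0.931],[-0.102,0.072,1.057],[-0.113,0.08,1.17],[-0.121,0.086,1.258],[-0.121,0.086,1.258]]}}

```text
time: 8.62
position: [0.5935, -0.0347, 0.1879]
tool_rot: [0.707, 0.707, 0.0, 0.001]
ft_force: [-0.2, 0.0, -1.5]
grip_width: 0.0128
grip_force: 60.6
```

```bash
python3 - <<'E'
from kin import *
o=robot.get_obs(); print(o['time'],o['q'].round(3),o['position'],o['tool_rot'],o['grip_width'])
q=o['q']
L=[(5,.19),(12,.18),(20,.165),(28,.145),(36,.125),(44,.105),(52,.085),(60,.07),(67,.065),(73,.06),(73,.06)]
for th,z in L:
    p,R=pitch((.593,-.175,z),-90,th); d,w=to(p,R,o); q,e=ik(p,R,q); print(th,q.round(2),round(e,3))
E
```

```text
8.625 [-0.246  0.527  1.548 -0.     1.066 -0.245] [ 0.59348737 -0.03474106  0.18791683] [7.07361388e-01 7.06851746e-01 3.24533005e-04 6.08745653e-04] 0.012819619259929561
cm [1.64, -0.05, -0.68] turn [0.001, 0.088, -0.001]
5 [-0.26  0.52  1.54  0.09  1.1  -0.31] 0.0
cm [1.47, -0.05, -1.58] turn [0.001, 0.21, -0.001]
12 [-0.33  0.52  1.53  0.22  1.17 -0.42] 0.0
cm [0.99, -0.05, -2.22] turn [0.001, 0.349, -0.0]
20 [-0.4   0.54  1.51  0.34  1.25 -0.53] 0.0
cm [0.21, -0.05, -2.26] turn [0.001, 0.489, -0.0]
28 [-0.47  0.57  1.5   0.45  1.33 -0.63] 0.0
cm [-0.84, -0.05, -2.18] turn [0.002, 0.629, -0.0]
36 [-0.54  0.62  1.48  0.54  1.42 -0.72] 0.0
cm [-2.14, -0.04, -1.93] turn [0.002, 0.768, -0.0]
44 [-0.6   0.68  1.45  0.61  1.52 -0.79] 0.0
cm [-3.68, -0.04, -1.49] turn [0.002, 0.908, -0.0]
52 [-0.65  0.75  1.42  0.68  1.62 -0.85] 0.0
cm [-5.42, -0.04, -1.31] turn [0.002, 1.048, 0.0]
60 [-0.7   0.82  1.37  0.74  1.73 -0.89] 0.0
cm [-7.08, -0.04, -1.76] turn [0.002, 1.17, 0.0]
67 [-0.74  0.88  1.33  0.79  1.84 -0.9 ] 0.0
cm [-8.59, -0.04, -1.91] turn [0.002, 1.274, 0.0]
73 [-0.76  0.93  1.29  0.83  1.93 -0.91] 0.0
cm [-8.59, -0.04, -1.91] turn [0.002, 1.274, 0.0]
73 [-0.76  0.93  1.29  0.83  1.93 -0.91] 0.0
```

{"fn": "play_rows", "kwargs": {"gripper": [1,1,1,1,1,1,1,1,1,1,1,1], "delta_pos": [[1.6,0,-0.7],[1.5,0,-1.6],[1.0,0,-2.2],[0.2,0,-2.3],[-0.8,0,-2.2],[-2.1,0,-1.9],[-3.7,0,-1.5],[-5.4,0,-1.3],[-7.1,0,-1.8],[-8.6,0,-1.9],[-8.6,0,-1.9],[-8.6,0,-1.9]], "turn": [[0,0.088,0],[0,0.21,0],[0,0.349,0],[0,0.489,0],[0,0.629,0],[0,0.768,0],[0,0.908,0],[0,1.048,0],[0,1.17,0],[0,1.274,0],[0,1.274,0],[0,1.274,0]]}}

```text
time: 10.12
position: [0.5933, -0.1213, 0.2074]
tool_rot: [0.569, 0.569, 0.421, -0.418]
ft_force: [-0.6, -0.1, -1.3]
grip_width: 0.0132
grip_force: 60.5
```

```bash
python3 - <<'E'
from m import *
from kin import *
o=robot.get_obs(); print(o['time'],o['q'].round(3),o['position'],o['tool_rot'],o['grip_width'])
a=s['color'][100:400,100:480,::-1]; b=t['color'][150:450,270:650,::-1]
cv2.imwrite('pics/c3.png',np.hstack([a,b]))
q=o['q']
for th,z in [(78,.06),(83,.06),(88,.06),(93,.06),(98,.06),(104,.06),(110,.065),(116,.07)]:
    p,R=pitch((.593,-.175,z),-90,th); d,w=to(p,R,o); q,e=ik(p,R,q); print(th,q.round(2),round(e,3),fk(q,K)[2].round(2))
E
```

```text
10.225 [-0.762  0.928  1.293  0.83   1.922 -0.912] [ 0.59341198 -0.12060015  0.20820034] [ 0.56904656  0.56937469  0.42075007 -0.4182916 ] 0.013012380726354906
cm [-0.1, -0.04, -1.34] turn [0.002, 0.091, 0.003]
78 [-0.78  0.97  1.26  0.87  2.   -0.91] 0.0 [ 0.59 -0.43  0.27]
cm [-0.2, -0.03, -2.7] turn [0.002, 0.178, 0.003]
83 [-0.8   1.02  1.22  0.91  2.07 -0.9 ] 0.0 [ 0.59 -0.45  0.25]
cm [-0.43, -0.03, -4.05] turn [0.002, 0.266, 0.003]
88 [-0.81  1.06  1.19  0.96  2.15 -0.88] 0.0 [ 0.59 -0.47  0.23]
cm [-0.77, -0.03, -5.37] turn [0.002, 0.353, 0.003]
93 [-0.83  1.11  1.16  1.01  2.21 -0.86] 0.0 [ 0.59 -0.48  0.2 ]
cm [-1.22, -0.03, -6.66] turn [0.002, 0.44, 0.003]
98 [-0.84  1.15  1.12  1.06  2.28 -0.83] 0.0 [ 0.59 -0.49  0.17]
cm [-1.92, -0.03, -8.15] turn [0.002, 0.545, 0.003]
104 [-0.84  1.21  1.09  1.14  2.35 -0.79] 0.0 [ 0.59 -0.5   0.14]
cm [-2.28, -0.02, -9.71] turn [0.002, 0.65, 0.003]
110 [-0.85  1.25  1.05  1.23  2.42 -0.73] 0.0 [ 0.59 -0.51  0.11]
cm [-2.79, -0.02, -11.17] turn [0.001, 0.754, 0.003]
116 [-0.85  1.3   1.02  1.33  2.49 -0.66] 0.0 [ 0.59 -0.51  0.08]
```

View pics/c3.png

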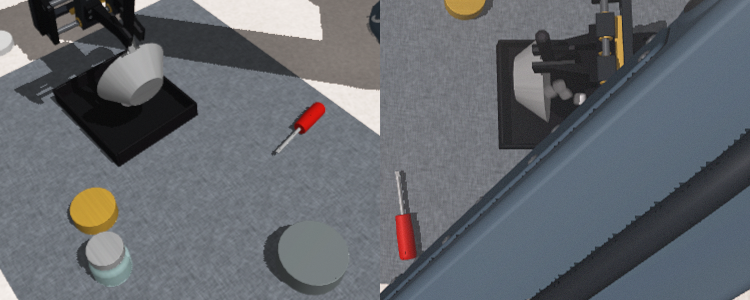

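The cup is tipped over the tray and some dies are leaving the mouth, at about (560,90) in the right crop. I'll tip further to empty it fully.

{"fn": "play_rows", "kwargs": {"gripper": [1,1,1,1,1,1,1,1,1,1,1,1], "delta_pos": [[-0.1,0,-1.3],[-0.2,0,-2.7],[-0.4,0,-4],[-0.8,0,-5.4],[-1.2,0,-6.7],[-1.6,0,-7.4],[-1.9,0,-8.1],[-1.9,0,-8.1],[-1.9,0,-8.1],[-1.9,0,-8.1],[-1.9,0,-8.1],[-1.9,0,-8.1]], "turn": [[0,0.091,0],[0,0.178,0],[0,0.266,0],[0,0.353,0],[0,0.44,0],[0,0.49,0],[0,0.545,0],[0,0.545,0],[0,0.545,0],[0,0.545,0],[0,0.545,0],[0,0.545,0]]}}

```text
time: 11.72
position: [0.593, -0.2045, 0.2131]
tool_rot: [0.435, 0.435, 0.559, -0.556]
ft_force: [0.3, -0.1, -1.7]
grip_width: 0.0129
grip_force: 60.7
```

```bash
python3 - <<'E'
from m import *
from kin import *
o=robot.get_obs(); print(o['time'],o['q'].round(3),o['position'],o['ft_force'],o['grip_width'])
a=s['color'][120:280,130:330,::-1]; b=t['color'][160:320,370:570,::-1]
cv2.imwrite('pics/c4.png',cv2.resize(np.hstack([a,b]),None,fx=2,fy=2))
# rest, scene view
C=s['color'].astype(int); print([C[v,u].tolist() for u,v in((412,350),(440,370),(400,375),(360,340),(470,370))])
E
```

```text
11.825 [-0.846  1.207  1.087  1.14   2.352 -0.794] [ 0.59299846 -0.20449808  0.21291009] [ 0.29911898  0.45684125 -2.51418861] 0.012653236438339613
[[118, 126, 125], [117, 124, 125], [117, 125, 126], [117, 122, 129], [111, 116, 123]]
```

View pics/c4.png

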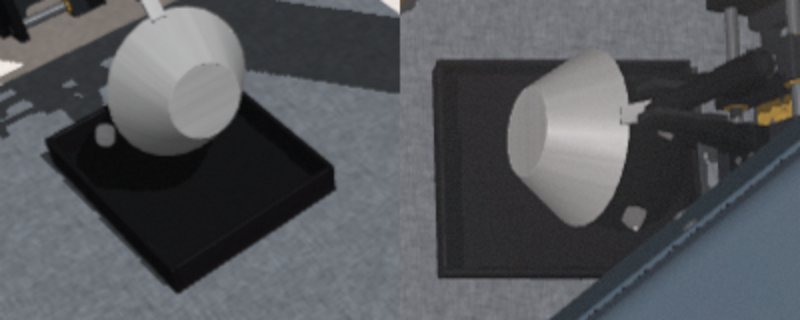

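```bash
python3 - <<'E'
from kin import *
o=robot.get_obs(); q=o['q']
for th,z in [(104,.085),(95,.09),(85,.09),(75,.09),(65,.09),(55,.1),(45,.11),(35,.13),(25,.15),(15,.17),(6,.19),(0,.2)]:
    p,R=pitch((.593,-.185,z),-90,th); d,w=to(p,R,o); q,e=ik(p,R,q); 
    if e>.001: print(th,e)
E
```

```text
cm [2.77, 0.01, -0.3] turn [0.003, -0.002, 0.002]
cm [2.91, 0.0, 2.26] turn [0.003, -0.159, 0.002]
cm [2.1, -0.01, 4.87] turn [0.003, -0.334, 0.002]
cm [0.84, -0.02, 7.29] turn [0.003, -0.508, 0.001]
cm [-0.82, -0.03, 9.47] turn [0.003, -0.683, 0.001]
cm [-1.86, -0.03, 11.56] turn [0.003, -0.857, 0.001]
cm [-3.2, -0.04, 13.27] turn [0.003, -1.032, 0.001]
cm [-3.78, -0.05, 14.81] turn [0.004, -1.206, 0.0]
cm [-4.51, -0.05, 15.89] turn [0.004, -1.381, -0.0]
cm [-5.3, -0.05, 16.51] turn [0.004, -1.555, -0.0]
cm [-5.8, -0.06, 16.7] turn [0.004, -1.712, -0.001]
cm [-6.42, -0.06, 16.53] turn [0.004, -1.817, -0.001]
```

{"fn": "play_rows", "kwargs": {"gripper": [1,1,1,1,1,1,1,1,1,1,1,1], "delta_pos": [[2.8,0,-0.3],[2.9,0,2.3],[2.1,0,4.9],[0.8,0,7.3],[-0.8,0,9.5],[-1.9,0,11.6],[-3.2,0,13.3],[-3.8,0,14.8],[-4.5,0,15.9],[-5.3,0,16.5],[-5.8,0,16.7],[-6.4,0,16.5]], "turn": [[0,0,0],[0,-0.159,0],[0,-0.334,0],[0,-0.508,0],[0,-0.683,0],[0,-0.857,0],[0,-1.032,0],[0,-1.206,0],[0,-1.381,0],[0,-1.555,0],[0.002,-1.712,0],[0.003,-1.817,0]]}}

```text
time: 13.32
position: [0.5926, -0.0269, 0.1917]
tool_rot: [0.707, 0.707, -0.001, 0.0]
ft_force: [-1.0, 0.2, -2.5]
grip_width: 0.0131
grip_force: 60.6
```

```bash
python3 - <<'E'
from m import *
from mv import *
o=robot.get_obs(); print(o['time'],o['q'].round(3),o['position'],o['tool_rot'],o['grip_width'])
a=s['color'][120:420,130:480,::-1]; b=t['color'][160:460,270:620,::-1]
cv2.imwrite('pics/c5.png',np.hstack([a,b]))
cv2.imwrite('pics/s5.png',s['color'][:,:,::-1])
p,R=pose((.593,-.195),-18,.215); to(p,R)
E
```

```text
13.425 [-0.232  0.523  1.547  0.002  1.076 -0.236] [ 0.59174915 -0.02538282  0.19060557] [ 7.06136826e-01  7.08071525e-01 -3.95525571e-04 -2.31137809e-03] 0.01307659845911171
cm [-14.02, -8.9, -0.54] turn [-0.002, -0.005, -1.254]
```

View pics/c5.png

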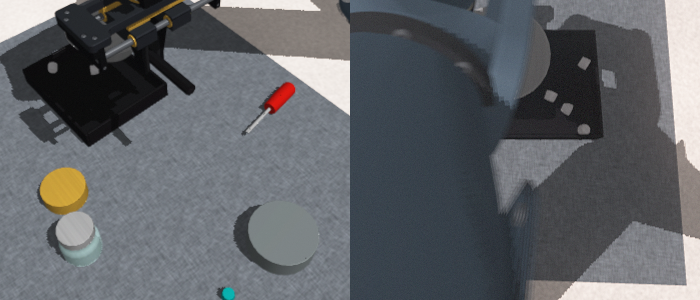

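The right crop shows all four dies in the tray, at (550,97), (567,109), (584,130) and (584,63). The bright quad at (610,77) is a gap in the shadow on the mat. The jar, tin and driver look undisturbed. The bare rest is visible at (283,233) in the left crop. I'll measure it next.

```bash
python3 - <<'E'
from h import *
c=cam('scene'); C=cv2.GaussianBlur(c['color'],(0,0),2).astype(int); k=((C[:,:,2]-C[:,:,1])<3).astype(np.uint8); k[:300]=0;k[405:]=0;k[:,:350]=0;k[:,:]=k;k[:,480:]=0
cs,_=cv2.findContours(k,cv2.RETR_EXTERNAL,cv2.CHAIN_APPROX_NONE); p=max(cs,key=cv2.contourArea)[:,0]; print(p.min(0),p.max(0),cv2.contourArea(p.reshape(-1,1,2)))
# top edge of outline = far rim of top face: fit a circle on z=.035 using upper half, known r
from scipy.optimize import least_squares
up=p[p[:,1]<352]; P=np.array([ray(c,u,v,.035) for u,v in up])[:,:2]
r=least_squares(lambda x:np.hypot(*(P-x[:2]).T)-x[2],[.554,.217,.048],loss='soft_l1',f_scale=.001).x; print('free',r)
r=least_squares(lambda x:np.hypot(*(P-x).T)-.048,[.554,.217],loss='soft_l1',f_scale=.001).x; print('fixed r',r)
im=c['color'][280:430,340:500,::-1].copy()
for x,cc in((r,(0,0,255)),((.554,.217),(0,255,0))):
    q=np.array([proj(c,[x[0]+.048*np.cos(a),x[1]+.048*np.sin(a),.035]) for a in np.linspace(0,6.28,60)])-[340,280]
    im=cv2.resize(im,None,fx=4,fy=4) if im.shape[0]<300 else im
    cv2.polylines(im,[np.int32(q*4)],True,cc,1)
cv2.imwrite('pics/r.png',im)
E
```

```text
[374 322] [447 393] 3945.0
free [0.56352641 0.21291283 0.04662311]
fixed r [0.56455532 0.21435813]
```

View pics/r.png

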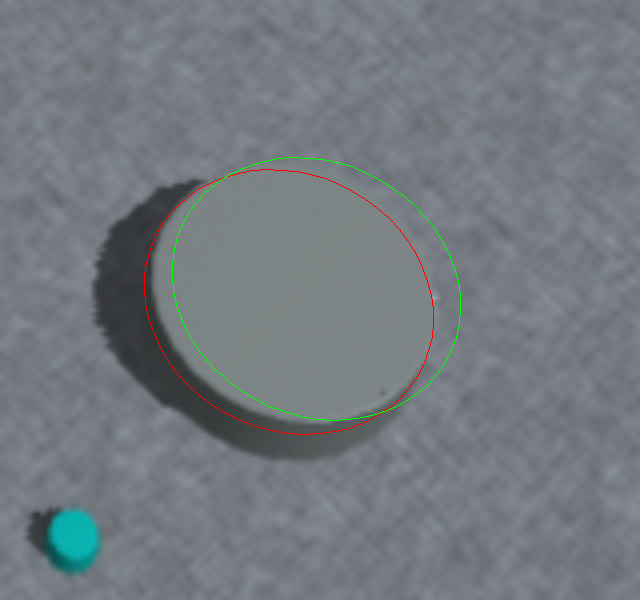

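{"fn": "play_rows", "kwargs": {"gripper": [1,1,1,1,1,1,1,1,1,1,1], "delta_pos": [[-0.4,-0.3,0],[-1.4,-0.9,0],[-2.8,-1.8,-0.1],[-4.4,-2.8,-0.2],[-6,-3.8,-0.3],[-7.6,-4.8,-0.3],[-9.2,-5.8,-0.4],[-10.8,-6.9,-0.4],[-12.4,-7.9,-0.5],[-13.6,-8.6,-0.5],[-14,-8.9,-0.5]], "turn": [[0,0,-0.038],[0,0,-0.125],[0,0,-0.25],[0,0,-0.395],[0,0,-0.54],[0,0,-0.68],[0,0,-0.82],[0,0,-0.97],[0,0,-1.11],[0,0,-1.22],[0,0,-1.254]]}}

```text
time: 14.85
position: [0.5033, -0.1705, 0.1959]
tool_rot: [0.159, 0.987, 0.001, -0.001]
ft_force: [-0.5, 0.3, -3.2]
grip_width: 0.0131
grip_force: 60.6
```

```bash
python3 - <<'E'
from h import *
from scipy.optimize import least_squares
print(robot.get_obs()['time'],robot.get_obs()['position'])
for n,(x0,y0,x1,y1) in(('scene',(350,295,480,410)),('top',(110,200,250,330))):
    c=cam(n); C=cv2.GaussianBlur(c['color'],(0,0),1.2).astype(int)[y0:y1,x0:x1]
    if n=='top': cv2.imwrite('pics/t6.png',c['color'][:,:,::-1]); G=c['color'][y0:y1,x0:x1]
    k=(((C[:,:,2]-C[:,:,1])<4)&(C[:,:,1]>105)).astype(np.uint8); k=cv2.morphologyEx(k,cv2.MORPH_OPEN,cv2.getStructuringElement(2,(15,15)))
    cs,_=cv2.findContours(k,cv2.RETR_EXTERNAL,cv2.CHAIN_APPROX_NONE); p=cv2.convexHull(max(cs,key=cv2.contourArea))[:,0]+[x0,y0]
    P=np.array([ray(c,u+.0,v+.0,.035) for u,v in p])[:,:2]
    r=least_squares(lambda x:np.hypot(*(P-x[:2]).T)-x[2],[.56,.215,.048],loss='soft_l1',f_scale=.001); print(n,p.min(0),p.max(0),r.x.round(4),np.abs(r.fun).max())
    im=cv2.resize(c['color'][y0:y1,x0:x1,::-1],None,fx=3,fy=3)
    for x,cc in((r.x,(0,0,255)),((.554,.217,.048),(0,255,0))):
        q=np.array([proj(c,[x[0]+x[2]*np.cos(a),x[1]+x[2]*np.sin(a),.035]) for a in np.linspace(0,6.28,60)])-[x0,y0]; cv2.polylines(im,[np.int32(q*3)],True,cc,1)
    cv2.imwrite(f'pics/r_{n}.png',im)
a,b=cv2.imread('pics/r_scene.png'),cv2.imread('pics/r_top.png'); h=max(a.shape[0],b.shape[0])
cv2.imwrite('pics/r2.png',np.hstack([cv2.copyMakeBorder(i,0,h-i.shape[0],0,0,0) for i in(a,b)])[:600,:800])
E
```

```text
14.85 [ 0.50332641 -0.1705484   0.19591571]
scene [379 321] [448 385] [0.56   0.2128 0.0467] 0.0009439197310830011
top [151 224] [212 285] [0.5605 0.215  0.0476] 0.0011054323401904279
```

View pics/r2.png

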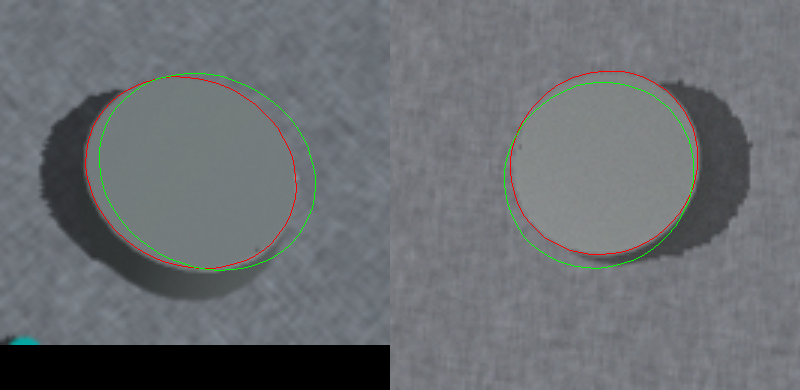

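The rest's top face fits at about (0.560,0.214) in both views, with radius 47 to 48 mm. The cup originally stood about 6 mm off its centre. I'll set it down at the original TCP pose shifted by (+5.5,-2.5) mm.

```bash
python3 - <<'E'
from mv import *
d,w=to([.4682,.1907,.19],toolR(104.8))
for f in(.03,.11,.21,.32,.43,.54,.65,.76,.86,.94,.99,1): print((d*f).round(1).tolist(),(w*f).round(3).tolist())
E
```

```text
cm [14.74, 33.13, 0.68] turn [0.002, -0.001, -0.58]
[0.4, 1.0, 0.0] [0.0, -0.0, -0.017]
[1.6, 3.6, 0.1] [0.0, -0.0, -0.064]
[3.1, 7.0, 0.1] [0.001, -0.0, -0.122]
[4.7, 10.6, 0.2] [0.001, -0.0, -0.185]
[6.3, 14.2, 0.3] [0.001, -0.001, -0.249]
[8.0, 17.9, 0.4] [0.001, -0.001, -0.313]
[9.6, 21.5, 0.4] [0.002, -0.001, -0.377]
[11.2, 25.2, 0.5] [0.002, -0.001, -0.44]
[12.7, 28.5, 0.6] [0.002, -0.001, -0.498]
[13.9, 31.1, 0.6] [0.002, -0.001, -0.545]
[14.6, 32.8, 0.7] [0.002, -0.001, -0.574]
[14.7, 33.1, 0.7] [0.002, -0.001, -0.58]
```

{"fn": "play_rows", "kwargs": {"gripper": [1,1,1,1,1,1,1,1,1,1,1,1], "delta_pos": [[0.4,1,0],[1.6,3.6,0.1],[3.1,7,0.1],[4.7,10.6,0.2],[6.3,14.2,0.3],[8,17.9,0.4],[9.6,21.5,0.4],[11.2,25.2,0.5],[12.7,28.5,0.6],[13.9,31.1,0.6],[14.6,32.8,0.7],[14.7,33.1,0.7]], "turn": [[0,0,-0.017],[0,0,-0.064],[0,0,-0.122],[0,0,-0.185],[0,0,-0.249],[0,0,-0.313],[0,0,-0.377],[0,0,-0.44],[0,0,-0.498],[0,0,-0.545],[0,0,-0.574],[0,0,-0.58]]}}

```text
time: 16.45
position: [0.4677, 0.1926, 0.189]
tool_rot: [-0.132, 0.991, 0.0, -0.0]
ft_force: [-0.1, -0.5, -2.4]
grip_width: 0.0124
grip_force: 60.6
```

{"fn": "play_rows", "kwargs": {"gripper": [1,1,1], "delta_pos": [[0,0,2],[0,0,4],[0,0,4]], "turn": [[0,0,0],[0,0,0],[0,0,0]]}}

```text
time: 16.82
position: [0.4671, 0.1905, 0.1479]
tool_rot: [-0.13, 0.991, -0.0, -0.002]
ft_force: [0.2, -0.3, -2.6]
grip_width: 0.013
grip_force: 60.6
```

```bash
python3 - <<'E'
from m import *
from mv import *
o=robot.get_obs(); print(o['time'],o['position'],o['tool_rot'],o['ft_force'])
to([.4682,.1907,.072],toolR(104.8))
# cup rim in scene: height of rim now
z=.042+o['position'][2]+.019-.052
C=s['color'].astype(int); m=(((C[:,:,2]-C[:,:,0])<6)&(C.max(2)>75)).astype(np.uint8)
p=big(cv2.morphologyEx(m,cv2.MORPH_OPEN,np.ones((9,9))),(350,200,490,385)).astype(np.float32); h=cv2.convexHull(p)[:,0]
print('rim z',z,circ(on(s,h,z)),p.min(0),p.max(0), 'expected',o['position'][:2]+[.0913,.0238])
E
```

```text
16.925 [0.46865322 0.19102164 0.14939135] [-1.30219061e-01  9.91485235e-01  1.38734514e-04 -7.42182241e-05] [ 1.38884589 -0.31251104 -2.08093008]
cm [0.05, -0.02, 7.74] turn [0.0, -0.0, 0.003]
rim z 0.15839134522606857 (array([0.56053758, 0.21437455]), np.float64(0.061724031356579355)) [377. 262.] [484. 353.] expected [0.55995322 0.21482164]
```

{"fn": "play_rows", "kwargs": {"gripper": [1,1,1,1,1,1,1,1], "delta_pos": [[0,0,1.5],[0,0,3.2],[0,0,5],[0,0,6.4],[0,0,7.2],[0,0,7.6],[0,0,7.6],[0,0,7.6]], "turn": [[0,0,0],[0,0,0],[0,0,0],[0,0,0],[0,0,0],[0,0,0],[0,0,0],[0,0,0]]}}

```text
time: 17.92
position: [0.4686, 0.1917, 0.0735]
tool_rot: [-0.131, 0.991, 0.0, 0.0]
ft_force: [0.9, 0.4, -1.6]
grip_width: 0.013
grip_force: 60.6
```

{"fn": "play_rows", "kwargs": {"gripper": [1,1,1,1,1], "delta_pos": [[0,0,0.1],[0,0,0.2],[0,0,0.3],[0,0,0.3],[0,0,0.3]], "turn": [[0,0,0],[0,0,0],[0,0,0],[0,0,0],[0,0,0]]}}

```text
time: 18.55
position: [0.4681, 0.1916, 0.0701]
tool_rot: [-0.131, 0.991, 0.0, -0.0]
ft_force: [-1.3, 0.4, -2.0]
grip_width: 0.013
grip_force: 60.9
```

{"fn": "play_rows", "kwargs": {"gripper": [1,1,1,1,1], "delta_pos": [[0,0,0.05],[0,0,0.1],[0,0,0.15],[0,0,0.15],[0,0,0.15]], "turn": [[0,0,0],[0,0,0],[0,0,0],[0,0,0],[0,0,0]]}}

```text
time: 19.18
position: [0.468, 0.1916, 0.0686]
tool_rot: [-0.131, 0.991, 0.0, -0.0]
ft_force: [-2.1, -0.2, -0.4]
grip_width: 0.0127
grip_force: 60.8
```

```bash
python3 - <<'E'
from m import *
o=robot.get_obs(); print(o['time'],o['position'],o['ft_force'],o['moment'])
C=s['color'].astype(int); m=(((C[:,:,2]-C[:,:,0])<6)&(C.max(2)>75)).astype(np.uint8)
p=big(cv2.morphologyEx(m,cv2.MORPH_OPEN,np.ones((9,9))),(350,250,490,381)).astype(np.float32); h=cv2.convexHull(p)[:,0]
print(circ(on(s,h,.077)),p.min(0),p.max(0))
E
```

```text
19.275 [0.46818406 0.19161518 0.06866418] [-1.24819189 -0.35392148 -0.15369047] [0.00030504 0.23654551 0.02482553]
(array([0.55900226, 0.21418518]), np.float64(0.061824064526053775)) [372. 296.] [468. 380.]
```

{"fn": "play_rows", "kwargs": {"gripper": [0.7,0.6,0.5,0.3,0,-0.5,-1,-1,-1,-1,-1,-1], "delta_pos": [[0,0,0],[0,0,0],[0,0,0],[0,0,0],[0,0,0],[0,0,0],[0,0,0],[0,0,0],[0,0,0],[0,0,0],[0,0,-1],[0,0,-3]], "turn": [[0,0,0],[0,0,0],[0,0,0],[0,0,0],[0,0,0],[0,0,0],[0,0,0],[0,0,0],[0,0,0],[0,0,0],[0,0,0],[0,0,0]]}}

```text
time: 20.78
position: [0.4677, 0.1915, 0.0988]
tool_rot: [-0.131, 0.991, 0.0, -0.001]
ft_force: [-0.3, -0.3, 0.5]
grip_width: 0.0866
grip_force: 0.0
```

{"fn": "play_rows", "kwargs": {"gripper": [-1,-1,-1,-1,-1,-1,-1,-1,-1,-1], "delta_pos": [[0,0,-3],[0,0,-7],[0,0,-12],[0,0,-14],[5,5,-14],[11,11,-14],[16,16,-14],[20,20,-14],[24,22,-14],[24,22,-14]], "turn": [[0,0,0],[0,0,0],[0,0,0],[0,0,0],[0,0,0],[0,0,0],[0,0,0],[0,0,0],[0,0,0],[0,0,0]]}}

```text
time: 22.02
position: [0.1756, 0.3415, 0.2392]
tool_rot: [-0.133, 0.991, -0.0, -0.001]
ft_force: [1.1, -0.2, -0.1]
grip_width: 0.0866
grip_force: 0.0
```

```bash
python3 - <<'E'
from m import *
o=robot.get_obs(); print(o['time'],o['position'],o['grip_width'])
for c,b in((t,(110,180,240,296)),(s,(350,285,490,381))):
    C=c['color'].astype(int); m=(((C[:,:,2]-C[:,:,0])<6)&(C.max(2)>75)).astype(np.uint8)
    p=big(cv2.morphologyEx(m,cv2.MORPH_OPEN,np.ones((9,9))),b).astype(np.float32); h=cv2.convexHull(p)[:,0]
    print(circ(on(c,h,.077)),p.min(0),p.max(0))
cv2.imwrite('pics/f.png',cv2.resize(np.hstack([s['color'],t['color']])[:,:,::-1],(800,300),interpolation=cv2.INTER_AREA))
E
```

```text
22.125 [0.17827565 0.34199449 0.23931329] 0.08680597670373312
(array([0.55875974, 0.21702267]), np.float64(0.0626314754182129)) [130. 208.] [215. 295.]
(array([0.5587969 , 0.21352714]), np.float64(0.0611990711936893)) [372. 297.] [467. 380.]
```

View pics/f.png

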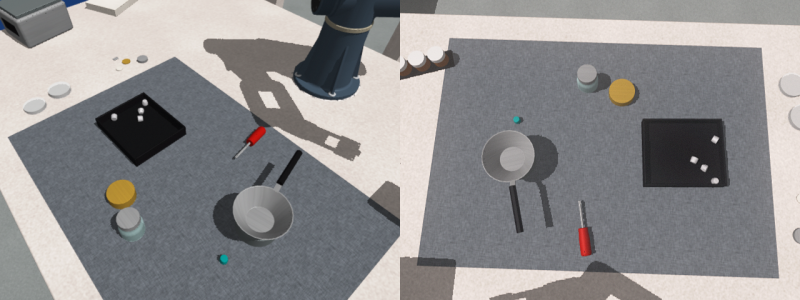

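```bash
python3 - <<'E'
from m import *
for c,b in((t,(382,185,528,303)),(s,(150,145,300,265))):
    V=c['color'].astype(int).min(2); k=np.zeros_like(V,np.uint8); k[b[1]:b[3],b[0]:b[2]]=(V>100)[b[1]:b[3],b[0]:b[2]]
    n,_,st,ce=cv2.connectedComponentsWithStats(k)
    print([(ray(c,*ce[i],.013)[:2].round(3).tolist(),int(st[i,4])) for i in range(1,n) if 8<st[i,4]<200])
E
```

```text
[([0.633, -0.286], 107), ([0.578, -0.232], 109), ([0.559, -0.256], 102), ([0.527, -0.282], 102)]
[([0.526, -0.283], 74), ([0.555, -0.262], 72), ([0.631, -0.29], 87), ([0.679, -0.32], 25), ([0.575, -0.235], 74), ([0.659, -0.086], 13)]
```

All four dies agree between the two views at floor height inside the tray. The cup stands empty, upright and within about 2 mm of the rest's centre, so I'm handing in.

```bash
python3 -c "
from rig import robot
print(robot.hand_in())"
```

```text
the job is handed in; nothing more can be done
None
```

I handed the job in at about 22 s: all four dies are in the tray, the empty cup stands upright and released within about 2 mm of the rest's centre, and the jar, tin and screwdriver were not touched.

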